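# Free the slotted strap from its clamping board

## Robot

A 6-joint arm with a two-finger parallel gripper is mounted at the origin on a cart in front of the work surface, level with it; the furniture and walls round the work are solid. World frame = base frame: x ahead of the robot, y to its left, z up, the work surface at z = 0. Lengths are in m, angles in rad, forces in N, time in s.
With the tool pointing down it reaches from about 0.35 to 0.975 m from the base axis. Payload 4.9 kg.
Tool frame: the origin (TCP) lies at the very end of the fingers, on their centre line; the grasp point (between the pads) lies 19 mm behind it (manip.grasp_offset is the distance from the TCP to the grasp point, in m); z points along the fingers, y is the line along which they close (so a half turn about z gives the same grasp; the last joint's range is limited). The gripper opens to 85 mm and grips with 20 to 120 N. Pads are 22 mm wide; open, the fingers measure 114 mm over their backs; the gripper's body (76 mm by 85 mm) begins 54 mm behind the grasp point. The pads swing forward as they close: fully open they stand 13 mm farther back than shut.
Start: joints at [1.099, 0.053, 1.613, -0, 1.476, -0.119], TCP at [0.216, 0.586, 0.203] pointing down, gripper open.
Joint ranges: [-3.01, 3.01], [-1.01, 2.22], [0.06, 2.58], [-1.02, 4.17], [0.09, 2.62], [-3.14, 3.14]. Speed limits (rad/s): [2.57, 2.57, 3.14, 3.14, 3.14, 3.14].

## Interface

Orientations are given as a unit quaternion [w, x, y, z].
In Python, from plant import manip, eyes, job_done, models gives the robot as it stands.
- The arm moves only by the tool servo_tool, never from a script. Its argument "motion" is one flat list of numbers, 5 for each row, row after row: the opening, from -1 (shut) to 1 (fully open), then the shift along the tool's x, y, z normalised to -1 to 1, where 1 is 120 mm, then the turn about the tool's z normalised to -1 to 1, where 1 is 45 degrees. A call has 1 to 5 rows; each row is the pose to reach, as a shift and turn from the pose commanded when the call began, along the tool's axes at that moment; what a row does not reach only later rows make up. A row lasts 1/8 s, in which the tool goes at most 62.5 mm and 10.7 degrees, less where a joint would pass 70% of its speed; a pose out of reach is approached as far as the arm can. A call with a number of a shift or a turn outside -1 to 1 is refused whole. A call with a gripper value outside its range is refused whole. The fingers move at their own pace and stop on an object; the grip force is fixed at half the most. Time passes only in rows, so rows that repeat a pose let the fingers close. It gives the time, the measured TCP pose, the force, the opening and the grip force at its end, in the units of the state.
- manip.state(): the state, without advancing time (a new reading comes with each control period).
- eyes.grab_frame(name): name is "side" or "top" or "wrist"; returns (picture, depth): 384x512x3 uint8, red, green, blue; 384x512 float32, m along the optical axis (not along the pixel's ray), 0 where there is no reading.
- eyes.camera_params(name): a dict with "fov_y" (degrees; the focal length in pixels is half the picture's height over the tangent of half this angle, whatever the lens; pixels are square), "cx", "cy" (the principal point, pixels), "pose" (4x4, takes a point from camera to world coordinates); the wrist camera has in their place "T_tool_cam" (4x4, takes a point from camera to tool coordinates, whose origin is the TCP and whose axes are the flange's). Camera axes: x right, y up, looking along -z (the intrinsics and any distortion apply to the point x, -y, -z); pixel columns grow to the right and rows downward; lengths in m; the calibration is good to about 2 mm. A picture is of the moment at which its call begins: read the wrist's pose just before it. camera_params takes no time and is no camera call.
- job_done(): hands the job in; it is judged then, once.
Trained networks look in the newest picture that a camera, given by its name, has taken for a name from the list of things; names that differ only in an ending like _2 or _b are one class to them, and where a whole thing is asked for, a point or a joint stands for the part that bears it (a point fixed in the world has none). Each returns a list of dicts, best first, with "p" (0 to 1); they miss things now and then, are a little off and sometimes report something else, mostly with a low value. They report only what shows in the picture. A call takes as long as a camera call.
- models.regions_of(camera, label): "mask" (384x512 bool, what is visible of it) and "pixel" ([column, row] in pixels, amid what is visible of it).
The state is a dict: "time": time; "joint_pos": joint angles; "joint_vel": joint speeds; "joint_efforts": joint torques, N m; "tool_pos": TCP position; "tool_rot": TCP orientation; "contact_force": force on the tool from outside, world axes, zero at the start; "ft_torque": the same for the moment, N m; "gripper_width": opening from 0.0 (shut) to 1.0 (fully open); "grasp_force": force on a finger pad.
Only numpy, scipy, OpenCV 4.12 (cv2) and the standard library are available. Lean on these libraries where they do the work, as an engineer would, in place of code of your own. Each camera call takes 0.05 s, during which the arm holds its last target. There are 200 camera calls.

## Task

Two steel straps are clamped on plywood boards. On the board that holds the strap with the slot in its front end, swing the hold-down bar up until it stands about upright and leave it up; then slide that strap straight out towards the front, flat on the board, until its whole length is clear of the two guide rails, and leave it lying on the front part of the board. Leave the other board's bar closed.

Things in the scene. Friction and masses are not known exactly. Their poses are not given: they have to be found in the camera images.
- jig: The fixed plywood board that holds the slotted strap, 280 x 110 x 18 mm. Origin: centre of its underside, z up, +x along it to the hinge end (away from the robot), -x = front. Guide rails 12 mm high stand on it from x = +30 to +100 mm, 40 mm apart inside, 60 over all. Bar's hinge axis: along y at x = +118, z = +60 mm. A like board with a plain strap stands to its left or right.
- bar (a joint): Hinge of that board's hold-down bar, rad: 0 = closed, level; 1.57 = upright; stop at 1.9, leaning back. Stiff: it stays where it is left; lifting takes 2 to 3 N at the grip. The steel bar, 12 mm wide, lies above the board's middle line (y = 0), in line with the hinge axis. A 7 mm pin below it, 55 mm from the axis, stands 4 mm deep in the strap's hole and locks it; out from 0.2 rad up.
- bar_grip (a point): Point in the middle of the bar's black rubber grip, 112 mm from the hinge axis: at bar angle a it lies at board x = 118 - 112 cos a, z = 60 + 112 sin a mm. The grip is 16 mm wide (along y), 18 mm thick and 40 mm long, free on both sides: it can be pinched across y from above and turns between the fingers.
- slotted_strap: Loose steel strap 150 x 36 x 10 mm, about 0.25 kg, with an open slot 14 wide, 35 long in its front end (the other strap's end is plain). Origin: centre of its underside; -x = slotted end, z up. It starts between the rails, origin at board x = about +13 mm, 92 mm of it in front of the rails, free to grip across its 36 mm width. Clear of the rails with its origin beyond board x = -45 mm.
- other_bar (a joint): Hinge of the hold-down bar of the other board, with the plain strap, rad: 0 = closed. To be left closed.

How it is judged:
By the outcome, as a careful person would: the job done as asked, in the order asked, and still so for the second after the job is handed in, with the robot touching nothing.
It also fails if it takes over 40 s, if anything falls off the work surface, if the arm or the gripper's body presses on something with over 40 N, if the wrist force passes 120 N, or if a joint passes its speed limit or range.

## Working session

There is one attempt and no reset: what is moved stays moved. The work goes in short steps, Python scripts to look and compute and a tool call to move; the robot and the scene stay as the last step left them, time stands still between calls to the robot, and variables do not carry over. Pictures are saved under pics/ and viewed, at most 10 in all, crops included, and the job is handed in when it is done.

Besides the shell and the picture viewer there is one more tool, called as name(argument=value, ...) on one line, values as JSON. servo_tool: Moves the arm, as the interface text tells. Its arguments: {"type":"object","properties":{"motion":{"type":"array","items":{"type":"number","minimum":-1,"maximum":1}}},"required":["motion"]}

```bash
mkdir -p pics
cat > h.py <<'E'
import numpy as np, cv2
from plant import manip, eyes, models
from scipy.spatial.transform import Rotation as R
def T_tool(s):
    T=np.eye(4); q=s["tool_rot"]; T[:3,:3]=R.from_quat([q[1],q[2],q[3],q[0]]).as_matrix(); T[:3,3]=s["tool_pos"]; return T
def grab(n):
    s=manip.state(); im,d=eyes.grab_frame(n); p=eyes.camera_params(n)
    T=p["pose"] if "pose" in p else T_tool(s)@np.array(p["T_tool_cam"])
    f=192/np.tan(np.radians(p["fov_y"])/2)
    v,u=np.mgrid[:384,:512]
    P=np.stack([(u-p["cx"])/f*d,-(v-p["cy"])/f*d,-d],-1)
    W=P@np.array(T)[:3,:3].T+np.array(T)[:3,3]; W[d==0]=np.nan
    return im,d,W,p
def save(im,n): cv2.imwrite("pics/"+n,im[...,::-1])
E
python3 - <<'E'
from h import *
print(manip.state())
out=[]
for n in("top","side"):
    im,d,W,p=grab(n); print(n,{k:v for k,v in p.items() if k!="pose"})
    np.savez(n,im=im,W=W)
    for l in("slotted_strap","bar","jig","bar_grip","other_bar"):
        for r in models.regions_of(n,l)[:3]:
            m=r["mask"]; w=W[m]; print(l,round(r["p"],2),r["pixel"],m.sum(),np.round(np.nanmedian(w,0),3),np.round(np.nanmin(w,0),3),np.round(np.nanmax(w,0),3))
    out.append(im)
save(np.hstack([cv2.resize(o,(400,300),interpolation=cv2.INTER_AREA) for o in out]),"a.png")
save(out[0],"top.png")
E
```

```text
{'time': 0.0, 'joint_pos': array([ 1.09896864e+00,  5.33531160e-02,  1.61426265e+00,  5.02535846e-06,
        1.47600306e+00, -1.19024799e-01]), 'joint_vel': array([ 1.84627676e-03,  1.70088049e-03,  9.88238677e-05, -3.02024895e-03,
        1.14100027e-03, -5.72256605e-04]), 'joint_efforts': array([ 1.06839427e-03, -3.93669176e+01, -3.70178568e+01, -3.08228289e-05,
        7.05790822e-03, -6.82876518e-06]), 'tool_pos': array([0.21566348, 0.58590235, 0.20208412]), 'tool_rot': array([-2.97349794e-04,  1.75488151e-01,  9.84481022e-01, -9.68466978e-04]), 'contact_force': array([-0.19380278,  0.28318679,  1.02220196]), 'ft_torque': array([-0.00664279,  0.06681529,  0.01661779]), 'grasp_force': 0.0, 'gripper_width': 1.002491338519692}
top {'fov_y': 49.40546758056522, 'cx': 256.84011945288773, 'cy': 187.52972185567566}
slotted_strap 0.79 [203.6, 238.1] 828 [0.521 0.15  0.028] [0.464 0.128 0.014] [0.614 0.184 0.07 ]
bar 0.94 [203.9, 211.2] 473 [0.574 0.148 0.067] [0.513 0.136 0.027] [0.647 0.17  0.074]
jig 0.93 [199.5, 241.0] 5968 [0.515 0.153 0.019] [ 0.382  0.085 -0.003] [0.675 0.227 0.074]
bar_grip 0.59 [201.9, 208.0] 491 [0.579 0.147 0.067] [0.513 0.135 0.027] [0.649 0.167 0.074]
other_bar 0.57 [325.1, 192.0] 509 [ 0.605 -0.107  0.067] [ 0.537 -0.126  0.015] [ 0.685 -0.097  0.074]
side {'fov_y': 48.11001576058187, 'cx': 260.25076270639545, 'cy': 189.2466197586577}
slotted_strap 0.87 [254.5, 278.5] 1226 [0.518 0.159 0.026] [0.461 0.13  0.014] [0.612 0.183 0.054]
bar 0.61 [231.2, 248.4] 854 [0.579 0.153 0.063] [0.511 0.098 0.014] [0.644 0.166 0.069]
jig 0.62 [263.4, 292.4] 7376 [0.499 0.175 0.016] [ 0.378  0.075 -0.005] [0.693 0.229 0.07 ]
bar_grip 0.96 [234.7, 253.8] 739 [0.577 0.154 0.063] [0.511 0.104 0.017] [0.644 0.166 0.069]
other_bar 0.86 [279.3, 173.7] 604 [ 0.603 -0.103  0.06 ] [ 0.534 -0.214 -0.005] [ 0.689 -0.095  0.07 ]
```

View pics/a.png

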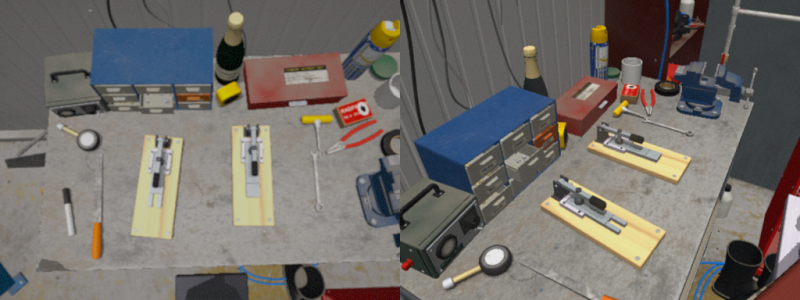

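View pics/top.png

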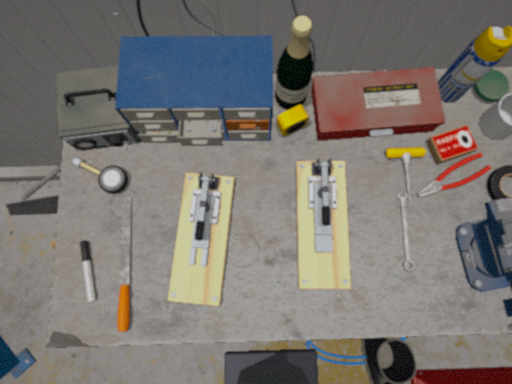

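The slotted (forked) strap is on the left board: in the top picture its slot is at about (198,255) and its bar runs (208,180)-(200,235). The right board holds the plain strap, around (322,240). Next I fit the board pose.

Run:
```python
from h import *
s=manip.state(); T=T_tool(s); print(np.round(T,3))
hsv=None
for n in("top","side"):
    z=np.load(n+".npz"); im,W=z["im"],z["W"]
    hsv=cv2.cvtColor(im,cv2.COLOR_RGB2HSV)
    m=(hsv[...,0]>12)&(hsv[...,0]<35)&(hsv[...,1]>50)&(abs(W[...,2]-.018)<.008)&(W[...,1]>.05)&(W[...,1]<.25)&(W[...,0]>.35)&(W[...,0]<.72)
    m=cv2.morphologyEx(m.astype(np.uint8),cv2.MORPH_OPEN,np.ones((3,3)))>0
    P=W[m]; c,sz,a=cv2.minAreaRect((P[:,:2]*1000).astype(np.float32))
    print(n,m.sum(),c,sz,a,"z",np.median(P[:,2]))
    box=cv2.boxPoints((c,sz,a)); print(np.round(box))
    # axis
    e=[(box[i+1]-box[i]) for i in range(3)]; l=max(e,key=np.linalg.norm); l=l/np.linalg.norm(l); l*=np.sign(l[0]); print("yaw",np.degrees(np.arctan2(l[1],l[0])))
    c=np.array(c); yv=np.array([-l[1],l[0]])
    # points above board in board frame
    B=np.stack([(W[...,:2]*1000-c)@l,(W[...,:2]*1000-c)@yv,W[...,2]*1000],-1)
    for nm,lo,hi in(("bar",55,80),("strap",24,33)):
        q=B[(B[...,2]>lo)&(B[...,2]<hi)&(abs(B[...,0])<150)&(abs(B[...,1])<(15 if nm=="bar" else 19))]
        print(nm,len(q),[np.round([np.percentile(q[:,k],t) for t in(2,50,98)],1).tolist() for k in range(3)])
        if nm=="bar":
            dk=B[(hsv[...,2]<60)&(B[...,2]>50)&(abs(B[...,0])<150)&(abs(B[...,1])<20)]
            print("dark",len(dk),np.round([np.percentile(dk,t,axis=0) for t in(3,50,97)],1).tolist())
```

```text
[[-0.938  0.345  0.     0.216]
 [ 0.345  0.938 -0.     0.586]
 [-0.    -0.    -1.     0.203]
 [ 0.     0.     0.     1.   ]]
top 4521 (525.7401733398438, 156.27078247070312) (110.84445190429688, 279.6957092285156) 82.62116241455078 z 0.01812772471814794
[[380. 119.]
 [657.  83.]
 [672. 193.]
 [394. 229.]]
yaw -7.378841
bar 533 [[-9.9, 60.7, 124.9], [-14.1, -1.1, 12.6], [57.4, 67.4, 71.8]]
dark 109 [[-8.7, -13.9, 57.5], [8.7, -3.5, 68.4], [107.2, 2.7, 71.8]]
strap 781 [[-58.5, 9.5, 99.0], [-17.6, -6.8, 18.1], [24.7, 28.4, 31.8]]
side 5202 (522.8571166992188, 157.40283203125) (112.15451049804688, 279.9490051269531) 82.7783203125 z 0.01606818960370393
[[377. 119.]
 [655.  84.]
 [669. 195.]
 [391. 231.]]
yaw -7.2216797
bar 728 [[-10.8, 58.2, 126.3], [-13.0, 3.3, 14.0], [55.7, 64.1, 68.6]]
dark 273 [[-11.0, -10.9, 52.9], [11.4, 5.9, 64.6], [123.9, 14.3, 68.1]]
strap 1150 [[-57.5, 15.8, 117.9], [-16.6, 4.7, 18.2], [24.2, 26.3, 32.3]]
```

servo_tool(motion=[1, -0.3, -0.2, 0, 0, 1, -0.65, -0.43, 0, 0, 1, -1, -0.66, 0, 0])

```text
time: 0.98
tool_pos: [0.3018, 0.4696, 0.2034]
tool_rot: [0.0, 0.175, 0.985, 0.0]
contact_force: [0.4, -0.4, 0.0]
gripper_width: 0.998
grasp_force: 0.0
```

servo_tool(motion=[1, -0.33, -0.22, 0, 0, 1, -0.66, -0.44, 0, 0, 1, -1, -0.66, 0, 0])

```text
time: 1.35
tool_pos: [0.3872, 0.3537, 0.2036]
tool_rot: [0.0, 0.175, 0.985, 0.0]
contact_force: [1.0, 0.2, -0.3]
gripper_width: 1.002
grasp_force: 0.0
```

servo_tool(motion=[1, -0.33, -0.22, 0, -0.1, 1, -0.6, -0.4, 0, -0.2, 1, -0.85, -0.56, 0, -0.287, 1, -0.85, -0.56, 0, -0.287])

```text
time: 1.85
tool_pos: [0.46, 0.255, 0.2034]
tool_rot: [0.0, 0.065, 0.998, -0.0]
contact_force: [-1.3, 1.0, -0.6]
gripper_width: 0.999
grasp_force: 0.0
```

servo_tool(motion=[1, -0.3, -0.37, 0, 0, 1, -0.69, -0.745, 0, 0, 1, -0.69, -0.745, 0, 0])

```text
time: 2.22
tool_pos: [0.531, 0.1555, 0.2033]
tool_rot: [0.0, 0.066, 0.998, -0.0]
contact_force: [-0.8, -0.1, 0.2]
gripper_width: 1.0
grasp_force: 0.0
```

Run:
```python
from h import *
s=manip.state(); T=T_tool(s); print(np.round(T,4))
im,d,W,p=grab("wrist"); save(im,"w1.png")
Ti=np.linalg.inv(T)
L=(W@Ti[:3,:3].T+Ti[:3,3])*1000
for l in("bar_grip","slotted_strap"):
  for r in models.regions_of("wrist",l)[:2]:
    q=L[r["mask"]]; q=q[~np.isnan(q[:,0])]; print(l,round(r["p"],2),r["pixel"],len(q),np.round(np.percentile(q,[2,50,98],axis=0),1).tolist())
hsv=cv2.cvtColor(im,cv2.COLOR_RGB2HSV)
dk=(hsv[...,2]<60)&(W[...,2]>.05)&(W[...,2]<.085)
q=L[dk];print("dark",len(q),np.round(np.percentile(q,[2,50,98],axis=0),1).tolist())
up=(W[...,2]>.055)&(W[...,2]<.085)
for lo in range(-120,40,15):
    k=up&(L[...,0]>lo)&(L[...,0]<=lo+15)
    if k.sum()>10: print(lo,k.sum(),np.round(np.percentile(L[k][:,1],[5,50,95]),1),np.round(np.median(L[k][:,2]),1))
```

```text
[[-9.913e-01  1.315e-01  1.000e-04  5.310e-01]
 [ 1.315e-01  9.913e-01 -2.000e-04  1.555e-01]
 [-2.000e-04 -2.000e-04 -1.000e+00  2.033e-01]
 [ 0.000e+00  0.000e+00  0.000e+00  1.000e+00]]
bar_grip 0.61 [259.0, 205.7] 1236 [[-109.2, -9.4, 133.4], [-42.4, -2.5, 137.1], [19.1, 6.3, 168.9]]
dark 1411 [[-290.7, -263.0, 132.2], [-52.1, -234.3, 135.7], [17.8, 299.2, 151.4]]
-120 421 [-256.1  -16.4   12.1] 135.8
-105 381 [-257.1  -16.1   10.7] 137.8
-90 289 [-259.7 -249.8    2.2] 138.0
-75 339 [-261.4 -249.8    2.2] 137.2
-60 392 [-262.5 -251.2    2.1] 134.8
-45 290 [-263.1 -251.9    2.1] 137.8
-30 123 [-7.2 -1.4  3.3] 137.6
-15 177 [-9.3 -2.5  5.5] 135.4
0 182 [-9.2 -1.9  5.4] 135.3
15 82 [-8.1 -2.5  4.3] 136.3
```

View pics/w1.png

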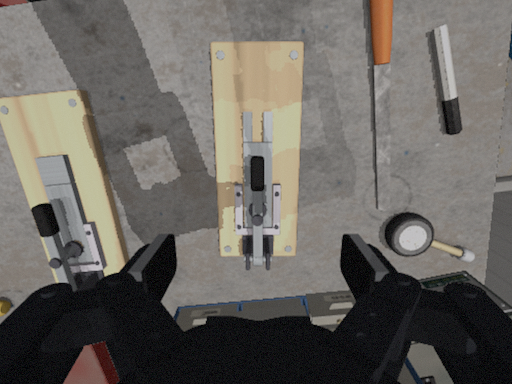

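The wrist picture shows the grip at about (258,173), centred under the tool to about 2 mm. The fork of the strap is at (258,125).

servo_tool(motion=[1, 0, -0.017, 0.35, 0, 1, 0, -0.017, 0.7, 0, 1, 0, -0.017, 1, 0, 1, 0, -0.017, 1, 0])

```text
time: 2.88
tool_pos: [0.5257, 0.1565, 0.0799]
tool_rot: [-0.004, 0.063, 0.998, -0.001]
contact_force: [-0.0, -0.1, 0.7]
gripper_width: 0.999
grasp_force: 0.0
```

servo_tool(motion=[1, 0, 0, 0.2, 0, -1, 0, 0, 0.34, 0, -1, 0, 0, 0.34, 0, -1, 0, 0, 0.34, 0, -1, 0, 0, 0.34, 0])

```text
time: 3.5
tool_pos: [0.5303, 0.1556, 0.0437]
tool_rot: [0.001, 0.064, 0.998, 0.0]
contact_force: [-0.4, -0.3, 0.0]
gripper_width: 0.143
grasp_force: 0.0
```

servo_tool(motion=[-1, 0, 0, 0, 0, -1, 0, 0, 0, 0, -1, 0, 0, 0, 0])

```text
time: 3.88
tool_pos: [0.5295, 0.1554, 0.0426]
tool_rot: [0.0, 0.064, 0.998, 0.0]
contact_force: [-0.1, -0.0, 0.3]
gripper_width: -0.0
grasp_force: 0.0
```

Run:
```python
from h import *
print(manip.grasp_offset)
im,d,W,p=grab("side"); a=cv2.resize(im[200:330,170:370],(600,390),interpolation=cv2.INTER_CUBIC)
save(a,"s1.png")
im,d,W,p=grab("wrist"); save(im,"w2.png")
```

```text
0.0187
```

View pics/s1.png

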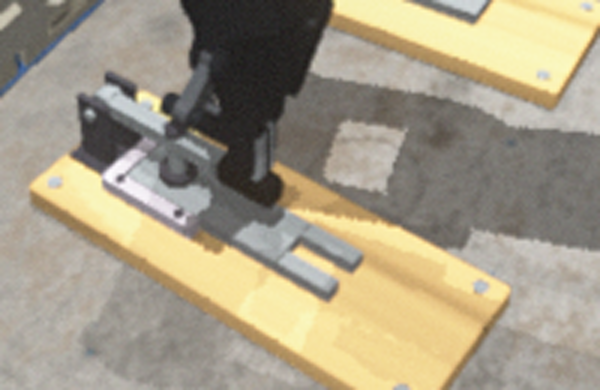

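View pics/w2.png

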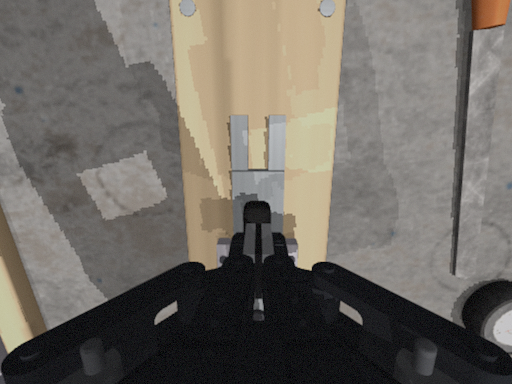

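Run:
```python
from h import *
s=manip.state(); T=T_tool(s); print(s["gripper_width"],s["grasp_force"],s["time"],np.round(s["tool_pos"],4)); Ti=np.linalg.inv(T)
im,d,W,p=grab("wrist")
L=(W@Ti[:3,:3].T+Ti[:3,3])*1000
for r in range(195,320,8):
  print(r,[(c,*np.round(L[r,c]).tolist()) for c in (242,250,257,264,272)])
```

```text
0.002932826836243567 0.0 3.975 [0.5294 0.1554 0.0425]
195 [(242, 13.0, -13.0, 16.0), (250, 12.0, -7.0, 16.0), (257, 12.0, -2.0, 16.0), (264, 13.0, 3.0, 15.0), (272, 13.0, 9.0, 16.0)]
203 [(242, 7.0, -13.0, 16.0), (250, 18.0, -6.0, -18.0), (257, 18.0, -2.0, -17.0), (264, 18.0, 2.0, -18.0), (272, 7.0, 9.0, 15.0)]
211 [(242, 1.0, -13.0, 14.0), (250, 15.0, -6.0, -24.0), (257, 16.0, -2.0, -26.0), (264, 16.0, 2.0, -25.0), (272, 1.0, 9.0, 15.0)]
219 [(242, -5.0, -13.0, 15.0), (250, 11.0, -6.0, -26.0), (257, 11.0, -2.0, -26.0), (264, 11.0, 2.0, -26.0), (272, -5.0, 9.0, 15.0)]
227 [(242, -11.0, -13.0, 14.0), (250, 11.0, -5.0, -37.0), (257, 11.0, -2.0, -37.0), (264, 12.0, 2.0, -37.0), (272, -12.0, 9.0, 16.0)]
235 [(242, 8.0, -10.0, -39.0), (250, 12.0, -5.0, -47.0), (257, 12.0, -2.0, -47.0), (264, 11.0, 2.0, -46.0), (272, 12.0, 6.0, -47.0)]
243 [(242, 8.0, -9.0, -48.0), (250, 12.0, -5.0, -56.0), (257, 12.0, -2.0, -56.0), (264, 11.0, 2.0, -55.0), (272, 11.0, 5.0, -55.0)]
251 [(242, 7.0, -9.0, -55.0), (250, 12.0, -5.0, -64.0), (257, 12.0, -2.0, -63.0), (264, 11.0, 1.0, -62.0), (272, 12.0, 5.0, -6
[... 368 characters left out ...]
-74.0), (272, 13.0, 4.0, -82.0)]
283 [(242, 18.0, -6.0, -94.0), (250, 10.0, -4.0, -83.0), (257, -2.0, -2.0, -66.0), (264, 4.0, 1.0, -75.0), (272, 17.0, 3.0, -94.0)]
291 [(242, 18.0, -6.0, -99.0), (250, 2.0, -4.0, -76.0), (257, -7.0, -2.0, -64.0), (264, 0.0, 1.0, -74.0), (272, 16.0, 3.0, -96.0)]
299 [(242, 18.0, -6.0, -102.0), (250, -2.0, -4.0, -76.0), (257, -43.0, -2.0, -23.0), (264, -3.0, 1.0, -75.0), (272, 14.0, 3.0, -97.0)]
307 [(242, 15.0, -6.0, -103.0), (250, -6.0, -4.0, -76.0), (257, -49.0, -2.0, -23.0), (264, -8.0, 1.0, -74.0), (272, 11.0, 3.0, -97.0)]
315 [(242, 14.0, -6.0, -104.0), (250, -7.0, -4.0, -79.0), (257, -52.0, -2.0, -26.0), (264, -10.0, 1.0, -76.0), (272, 9.0, 3.0, -98.0)]
```

servo_tool(motion=[-1, 0, 0, -0.1, 0, -1, -0.01, 0, -0.2, 0, -1, -0.01, 0, -0.2, 0])

```text
time: 4.4
tool_pos: [0.5323, 0.1555, 0.0688]
tool_rot: [0.002, 0.064, 0.998, 0.0]
contact_force: [-0.4, -0.4, 0.6]
gripper_width: -0.0
grasp_force: 0.0
```

Run:
```python
from h import *
s=manip.state(); T=T_tool(s); print(s["gripper_width"],s["grasp_force"],s["time"],np.round(s["tool_pos"],4),s["contact_force"]); Ti=np.linalg.inv(T)
im,d,W,p=grab("wrist"); save(im[130:330,130:390],"w3.png")
L=(W@Ti[:3,:3].T+Ti[:3,3])*1000
for r in range(187,260,8):
  print(r,[(c,*np.round(L[r,c]).tolist()) for c in (242,250,257,264,272)])
```

```text
-0.0004554911321030427 0.0 4.4 [0.5323 0.1555 0.0688] [-0.39810067 -0.40918338  0.63177108]
187 [(242, 11.0, -14.0, 42.0), (250, 21.0, -7.0, 6.0), (257, 21.0, -2.0, 7.0), (264, 20.0, 3.0, 9.0), (272, 12.0, 10.0, 40.0)]
195 [(242, 5.0, -14.0, 41.0), (250, 17.0, -6.0, 1.0), (257, 17.0, -2.0, 1.0), (264, 17.0, 3.0, 0.0), (272, 5.0, 10.0, 41.0)]
203 [(242, -2.0, -14.0, 41.0), (250, 12.0, -6.0, 0.0), (257, 12.0, -2.0, 0.0), (264, 12.0, 3.0, 1.0), (272, -2.0, 10.0, 42.0)]
211 [(242, -9.0, -14.0, 42.0), (250, 6.0, -7.0, 1.0), (257, 6.0, -2.0, 1.0), (264, 6.0, 3.0, 0.0), (272, -9.0, 10.0, 41.0)]
219 [(242, -16.0, -14.0, 41.0), (250, 0.0, -7.0, 1.0), (257, 1.0, -2.0, -0.0), (264, 1.0, 3.0, 0.0), (272, -16.0, 10.0, 42.0)]
227 [(242, -23.0, -15.0, 42.0), (250, 12.0, -5.0, -38.0), (257, 12.0, -2.0, -38.0), (264, 12.0, 2.0, -37.0), (272, -23.0, 10.0, 41.0)]
235 [(242, 8.0, -10.0, -38.0), (250, 11.0, -5.0, -47.0), (257, 12.0, -2.0, -47.0), (264, 11.0, 2.0, -46.0), (272, 12.0, 6.0, -48.0)]
243 [(242, 7.0, -9.0, -47.0), (250, 12.0, -5.0, -56.0), (257, 11.0, -2.0, -55.0), (264, 11.0, 2.0, -55.0), (272, 12.0, 5.0, -56.0)]
251 [(242, 7.0, -9.0, -55.0), (250, 12.0, -5.0, -63.0), (257, 12.0, -2.0, -63.0), (264, 11.0, 1.0, -61.0), (272, 11.0, 5.0, -62.0)]
259 [(242, 14.0, -8.0, -73.0), (250, 13.0, -4.0, -71.0), (257, 9.0, -2.0, -65.0), (264, 13.0, 1.0, -71.0), (272, 13.0, 4.0, -71.0)]
```

View pics/w3.png

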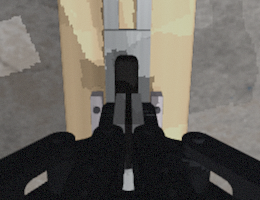

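The closed fingers end well short of the stated TCP: their lowest visible point is about z=-37 mm in the tool frame. They closed above the grip, which is still down at crop (127,72). I'll measure the true tip from the wrist, side and top cameras.

Run:
```python
from h import *
s=manip.state(); T=T_tool(s); Ti=np.linalg.inv(T)
p=eyes.camera_params("wrist"); print(np.round(p["T_tool_cam"],3).tolist())
im,d,W,p=grab("wrist"); L=(W@Ti[:3,:3].T+Ti[:3,3])*1000
print([(r,np.round(L[r,254]).tolist()) for r in range(217,230)])
for n in("side","top"):
    im,d,W,p=grab(n); L=(W@Ti[:3,:3].T+Ti[:3,3])*1000
    m=(abs(L[...,0])<16)&(abs(L[...,1])<35)&(L[...,2]<20)&(L[...,2]>-110)
    print(n)
    for z in range(-110,20,8):
        q=L[m&(L[...,2]>=z)&(L[...,2]<z+8)]
        if len(q): print(z,len(q),np.round(np.percentile(q,[3,97],axis=0)).tolist())
```

```text
[[-0.001, 0.962, 0.274, 0.07], [1.0, 0.001, 0.001, -0.001], [0.0, 0.274, -0.962, -0.17], [0.0, 0.0, 0.0, 1.0]]
[(217, [3.0, -4.0, -0.0]), (218, [2.0, -4.0, -2.0]), (219, [1.0, -4.0, -1.0]), (220, [1.0, -4.0, -1.0]), (221, [-0.0, -4.0, -1.0]), (222, [-1.0, -4.0, -0.0]), (223, [12.0, -3.0, -32.0]), (224, [12.0, -3.0, -33.0]), (225, [11.0, -3.0, -34.0]), (226, [12.0, -3.0, -36.0]), (227, [12.0, -3.0, -38.0]), (228, [12.0, -3.0, -39.0]), (229, [12.0, -3.0, -40.0])]
side
-110 41 [[2.0, -6.0, -110.0], [15.0, 28.0, -102.0]]
-102 44 [[-5.0, -34.0, -101.0], [16.0, 19.0, -94.0]]
-94 77 [[-11.0, -33.0, -94.0], [15.0, 32.0, -86.0]]
-86 119 [[-8.0, -31.0, -86.0], [14.0, 33.0, -78.0]]
-78 102 [[-5.0, -26.0, -78.0], [15.0, 31.0, -70.0]]
-70 25 [[8.0, -6.0, -70.0], [14.0, 15.0, -62.0]]
-62 38 [[6.0, -5.0, -62.0], [13.0, 15.0, -54.0]]
-54 56 [[-4.0, -12.0, -53.0], [13.0, 15.0, -47.0]]
-46 57 [[-5.0, -11.0, -46.0], [12.0, 15.0, -38.0]]
-38 40 [[-4.0, -6.0, -37.0], [13.0, 14.0, -31.0]]
-30 10 [[6.0, -4.0, -29.0], [12.0, 8.0, -27.0]]
-6 95 [[-15.0, -5.0, -1.0], [15.0, 8.0, 2.0]]
2 74 [[-15.0, -7.0, 2.0], [15.0, 9.0, 10.0]]
10 30 [[-13.0, 7.0, 10.0], [15.0, 9.0, 16.0]]
top
-6 2 [[15.0, 4.0, -0.0], [16.0, 6.0, 1.0]]
```

Both cameras agree the tips are about 30 mm behind the reported TCP. I'll open, go down to a reported z of about 0.013, and close.

servo_tool(motion=[1, 0, 0, 0, 0, 1, 0, 0, 0, 0, 1, 0, 0, 0, 0, 1, 0, 0, 0, 0, 1, 0, 0, 0, 0])

```text
time: 5.22
tool_pos: [0.5307, 0.1553, 0.0665]
tool_rot: [0.0, 0.064, 0.998, -0.0]
contact_force: [-0.9, 0.7, -0.2]
gripper_width: 1.003
grasp_force: 0.0
```

servo_tool(motion=[1, 0, 0, 0.15, 0, 1, 0, 0, 0.3, 0, 1, 0, 0, 0.45, 0, 1, 0, 0, 0.45, 0])

```text
time: 5.72
tool_pos: [0.5283, 0.1549, 0.0094]
tool_rot: [-0.003, 0.064, 0.998, -0.001]
contact_force: [0.4, -0.4, -0.4]
gripper_width: 1.0
grasp_force: 0.0
```

servo_tool(motion=[-1, 0, 0, 0, 0, -1, 0, 0, 0, 0, -1, 0, 0, 0, 0, -1, 0, 0, 0, 0, -1, 0, 0, 0, 0])

```text
time: 6.35
tool_pos: [0.5309, 0.1544, 0.0132]
tool_rot: [0.0, 0.064, 0.998, -0.001]
contact_force: [-1.8, -5.3, 4.6]
gripper_width: 0.176
grasp_force: 58.9
```

Gripped (15 mm, 59 N). Swing along the arc.

servo_tool(motion=[-1, -0.012, 0, -0.149, 0, -1, -0.047, 0, -0.293, 0, -1, -0.105, 0, -0.431, 0, -1, -0.185, 0, -0.557, 0, -1, -0.283, 0, -0.669, 0])

```text
time: 6.98
tool_pos: [0.5628, 0.1502, 0.092]
tool_rot: [-0.003, 0.064, 0.998, -0.001]
contact_force: [-1.5, -4.3, -9.7]
gripper_width: 0.174
grasp_force: 59.9
```

servo_tool(motion=[-1, -0.115, 0, -0.095, 0, -1, -0.243, 0, -0.171, 0, -1, -0.382, 0, -0.225, 0, -1, -0.528, 0, -0.256, 0, -1, -0.649, 0, -0.264, 0])

```text
time: 7.6
tool_pos: [0.6401, 0.1402, 0.1242]
tool_rot: [-0.003, 0.064, 0.998, -0.001]
contact_force: [-7.5, -6.0, -3.3]
gripper_width: 0.174
grasp_force: 64.8
```

servo_tool(motion=[-1, 0, 0, 0, 0, -1, 0, 0, 0, 0])

```text
time: 7.85
tool_pos: [0.6413, 0.1401, 0.1242]
tool_rot: [-0.001, 0.064, 0.998, -0.001]
contact_force: [-1.8, -5.1, -6.5]
gripper_width: 0.175
grasp_force: 64.6
```

Run:
```python
from h import *
im,d,W,p=grab("side"); save(cv2.resize(im[130:330,150:400],(600,480)),"s2.png")
```

```text
(no output)
```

View pics/s2.png

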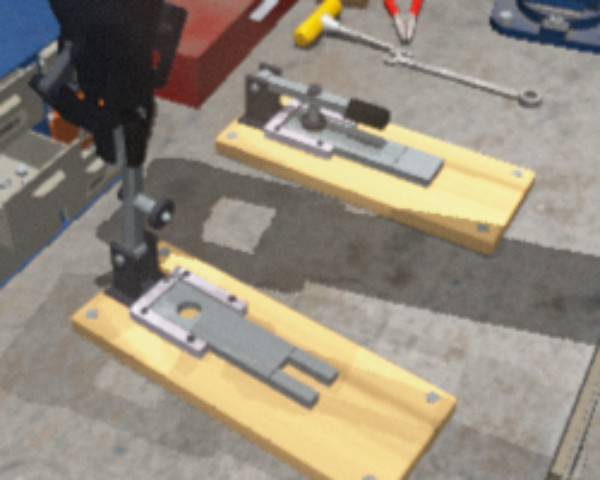

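The bar stands upright with its pin out of the hole at (188,308). The other bar is closed. Release and rise straight up.

servo_tool(motion=[0.3, 0, 0, 0, 0, 0.3, 0, 0, 0, 0, 0.3, 0, 0, 0, 0, 0.3, 0, 0, 0, 0])

```text
time: 8.4
tool_pos: [0.642, 0.1414, 0.1252]
tool_rot: [0.001, 0.064, 0.998, 0.0]
contact_force: [-0.8, 0.5, 0.3]
gripper_width: 0.651
grasp_force: 0.0
```

servo_tool(motion=[0.3, 0, 0, -0.3, 0, 0.3, 0, 0, -0.6, 0, 0.3, 0, 0, -0.75, 0, 0.3, 0, 0, -0.75, 0])

```text
time: 8.9
tool_pos: [0.6424, 0.1412, 0.2162]
tool_rot: [0.002, 0.064, 0.998, 0.0]
contact_force: [-0.5, 0.3, -0.7]
gripper_width: 0.649
grasp_force: 0.0
```

servo_tool(motion=[0.3, 0.3, 0, 0, 0, 0.3, 0.65, 0, 0, 0, 0.3, 1, 0, 0, 0, 0.3, 1, 0, 0, 0])

```text
time: 9.4
tool_pos: [0.5195, 0.1566, 0.2118]
tool_rot: [-0.002, 0.063, 0.998, -0.0]
contact_force: [0.8, 0.5, -0.5]
gripper_width: 0.648
grasp_force: 0.0
```

servo_tool(motion=[0.3, 0, 0, 0.35, 0, 0.3, 0, 0, 0.7, 0, 0.3, 0, 0, 1, 0, 0.3, 0, 0, 1, 0])

```text
time: 9.9
tool_pos: [0.5196, 0.1555, 0.0896]
tool_rot: [-0.004, 0.064, 0.998, -0.001]
contact_force: [0.1, -0.8, 0.4]
gripper_width: 0.65
grasp_force: 0.0
```

Run:
```python
from h import *
s=manip.state(); T=T_tool(s); Ti=np.linalg.inv(T); print(np.round(s["tool_pos"],4),s["contact_force"],s["gripper_width"])
im,d,W,p=grab("wrist"); L=(W@Ti[:3,:3].T+Ti[:3,3])*1000; save(im,"w4.png")
for n in("wrist","side"):
    im,d,W,p=grab(n); L=(W@Ti[:3,:3].T+Ti[:3,3])*1000
    m=(abs(L[...,0])<16)&(abs(L[...,1])<55)&(L[...,2]<5)&(L[...,2]>-80)
    print(n)
    for z in range(-80,0,6):
        q=L[m&(L[...,2]>=z)&(L[...,2]<z+6)]
        if len(q): print(z,len(q),np.round(np.percentile(q,[3,97],axis=0)).tolist())
    k=(abs(W[...,2]-.028)<.004)&(abs(L[...,1])<30)&(L[...,0]>-30)&(L[...,0]<90)
    for x in range(-30,90,12):
        q=L[k&(L[...,0]>=x)&(L[...,0]<x+12)]
        if len(q): print("x",x,len(q),np.round(np.percentile(q[:,1],[2,98])).tolist(),np.round(np.median(W[k][:,2]),4))
```

```text
[0.5196 0.1555 0.0896] [ 0.05840195 -0.78379756  0.40913766] 0.6502520039162929
wrist
-80 583 [[5.0, -49.0, -80.0], [13.0, 48.0, -75.0]]
-74 748 [[-7.0, -34.0, -74.0], [10.0, 32.0, -68.0]]
-68 581 [[-11.0, -39.0, -68.0], [10.0, 38.0, -62.0]]
-62 584 [[-11.0, -41.0, -62.0], [10.0, 40.0, -56.0]]
-56 496 [[-10.0, -40.0, -56.0], [10.0, 40.0, -50.0]]
-50 438 [[-10.0, -40.0, -50.0], [10.0, 39.0, -44.0]]
-44 323 [[-11.0, -39.0, -44.0], [10.0, 38.0, -38.0]]
-38 90 [[-11.0, -28.0, -38.0], [9.0, 28.0, -34.0]]
x -30 488 [-17.0, 17.0] 0.0275
x -18 508 [-18.0, 17.0] 0.0275
x -6 534 [-17.0, 18.0] 0.0275
x 6 566 [-17.0, 18.0] 0.0275
x 18 390 [-17.0, 17.0] 0.0275
x 30 378 [-18.0, 18.0] 0.0275
x 42 363 [-17.0, 18.0] 0.0275
x 54 103 [-17.0, 18.0] 0.0275
side
-80 40 [[-9.0, -37.0, -80.0], [11.0, 43.0, -74.0]]
-74 69 [[-12.0, -31.0, -74.0], [9.0, 43.0, -68.0]]
-68 66 [[-12.0, -31.0, -68.0], [9.0, 43.0, -62.0]]
-62 83 [[-11.0, -31.0, -62.0], [9.0, 44.0, -56.0]]
-56 73 [[-11.0, -31.0, -55.0], [9.0, 44.0, -50.0]]
-50 71 [[-10.0, -28.0, -50.0], [9.0, 44.0, -44.0]]
-44 50 [[-12.0, -30.0, -44.0], [9.0, 41.0, -38.0]]
-38 14 [[-11.0, -26.0, -38.0], [6.0, 37.0, -35.0]]
x -30 105 [-14.0, 21.0] 0.0261
x -18 105 [-16.0, 20.0] 0.0261
x -6 109 [-15.0, 21.0] 0.0261
x 6 110 [-15.0, 20.0] 0.0261
x 18 86 [-15.0, 21.0] 0.0261
x 30 78 [-15.0, 21.0] 0.0261
x 42 81 [-15.0, 21.0] 0.0261
x 54 23 [-14.0, 20.0] 0.0261
```

View pics/w4.png

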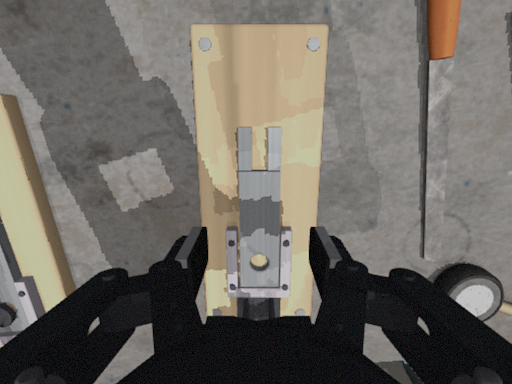

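Fingers straddle the strap, which is centred with its fork at (258,150). At this opening the tips are about 36 mm behind the TCP. Go down to just above the board.

servo_tool(motion=[0.3, 0, 0, 0.25, 0, 0.3, 0, 0, 0.5, 0, 0.3, 0, 0, 0.7, 0, 0.3, 0, 0, 0.8, 0, 0.3, 0, 0, 0.86, 0])

```text
time: 10.68
tool_pos: [0.5238, 0.1564, -0.0078]
tool_rot: [0.001, 0.064, 0.998, 0.0]
contact_force: [-0.5, 0.3, 0.0]
gripper_width: 0.653
grasp_force: 0.0
```

servo_tool(motion=[0.3, 0, 0, 0, 0, 0.3, 0, 0, 0, 0])

```text
time: 10.92
tool_pos: [0.5235, 0.1564, -0.0076]
tool_rot: [0.001, 0.064, 0.998, 0.0]
contact_force: [-1.2, 1.2, -0.4]
gripper_width: 0.652
grasp_force: 0.0
```

Run:
```python
from h import *
s=manip.state(); T=T_tool(s); Ti=np.linalg.inv(T); print(np.round(s["tool_pos"],4),s["contact_force"],s["gripper_width"])
for n in("wrist","side"):
    im,d,W,p=grab(n); L=(W@Ti[:3,:3].T+Ti[:3,3])*1000
    m=(abs(L[...,0])<14)&(abs(L[...,1])>24)&(abs(L[...,1])<44)&(L[...,2]<-25)&(L[...,2]>-60)
    q=L[m]; print(n,np.histogram(q[:,2],bins=range(-60,-20,3)))
```

```text
[ 0.5235  0.1564 -0.0076] [-1.15199894  1.23225965 -0.35864768] 0.6524306330543106
wrist (array([295, 291, 281, 234, 231, 216, 199, 155,  94,  26,   1, 887,   0]), array([-60, -57, -54, -51, -48, -45, -42, -39, -36, -33, -30, -27, -24,
       -21]))
side (array([29, 27, 30, 28, 26, 32, 25, 24, 20, 12,  2, 21,  0]), array([-60, -57, -54, -51, -48, -45, -42, -39, -36, -33, -30, -27, -24,
       -21]))
```

servo_tool(motion=[0.3, 0, 0, 0.012, 0, -1, 0, 0, 0.012, 0, -1, 0, 0, 0.012, 0, -1, 0, 0, 0.012, 0, -1, 0, 0, 0.012, 0])

```text
time: 11.65
tool_pos: [0.5228, 0.1563, -0.0098]
tool_rot: [0.0, 0.064, 0.998, 0.0]
contact_force: [-0.8, -0.4, 3.6]
gripper_width: 0.398
grasp_force: 61.2
```

Strap gripped. Pull it 70 mm to the front.

servo_tool(motion=[-1, 0.06, 0, 0, 0, -1, 0.13, 0, 0, 0, -1, 0.2, 0, 0, 0, -1, 0.27, 0, 0, 0, -1, 0.3, 0, 0, 0])

```text
time: 12.28
tool_pos: [0.4867, 0.161, -0.0098]
tool_rot: [0.001, 0.064, 0.998, 0.0]
contact_force: [2.4, -0.8, 2.1]
gripper_width: 0.405
grasp_force: 61.2
```

servo_tool(motion=[-1, 0.07, 0, 0, 0, -1, 0.14, 0, 0, 0, -1, 0.21, 0, 0, 0, -1, 0.285, 0, 0, 0, -1, 0.285, 0, 0, 0])

```text
time: 12.9
tool_pos: [0.452, 0.1654, -0.0098]
tool_rot: [-0.0, 0.064, 0.998, 0.0]
contact_force: [-0.6, -0.4, 6.7]
gripper_width: 0.403
grasp_force: 61.7
```

Run:
```python
from h import *
s=manip.state();print(np.round(s["tool_pos"],4),s["contact_force"])
im,d,W,p=grab("side"); save(cv2.resize(im[130:330,150:400],(600,480)),"s3.png")
```

```text
[ 0.452   0.1654 -0.0098] [-0.62431217 -0.41943135  6.71168746]
```

View pics/s3.png

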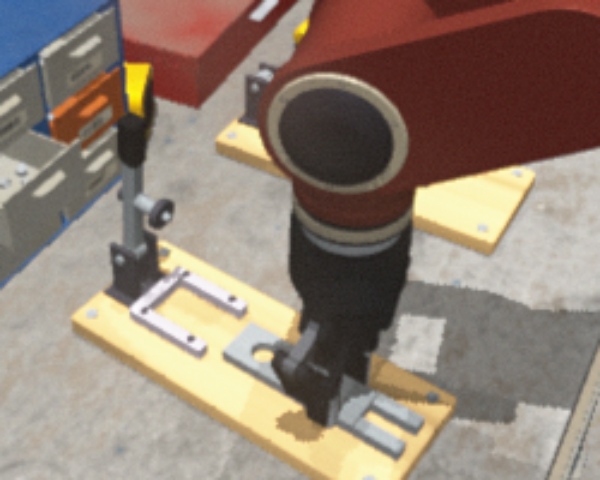

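The strap is clear of the rails: its rear end is at (240,345) and the rail ends at (205,350). The bar is upright. Release, rise, and check.

servo_tool(motion=[0.3, 0, 0, 0, 0, 0.3, 0, 0, 0, 0, 0.3, 0, 0, 0, 0, 0.3, 0, 0, 0, 0])

```text
time: 13.45
tool_pos: [0.4523, 0.1651, -0.0106]
tool_rot: [-0.001, 0.064, 0.998, -0.0]
contact_force: [-0.0, -0.5, -0.0]
gripper_width: 0.647
grasp_force: 0.0
```

servo_tool(motion=[0.3, 0, 0, -0.2, 0, 0.3, 0, 0, -0.5, 0, 0.3, 0, 0, -0.8, 0, 0.3, 0, 0, -1, 0, 0.3, 0, 0, -1, 0])

```text
time: 14.08
tool_pos: [0.4546, 0.1656, 0.1121]
tool_rot: [0.002, 0.064, 0.998, 0.001]
contact_force: [-0.1, -0.2, 0.0]
gripper_width: 0.652
grasp_force: 0.0
```

Run:
```python
from h import *
s=manip.state();print(np.round(s["tool_pos"],4),s["contact_force"])
c=np.array([.5245,.1555])*1000; a=np.radians(-7.3); l=np.array([np.cos(a),np.sin(a)]); y=np.array([-l[1],l[0]])
for n in("wrist","side"):
    im,d,W,p=grab(n)
    B=np.stack([(W[...,:2]*1000-c)@l,(W[...,:2]*1000-c)@y,W[...,2]*1000],-1)
    q=B[(abs(B[...,2]-27.5)<4)&(abs(B[...,1])<22)&(B[...,0]>-150)&(B[...,0]<28)]
    print(n,len(q),np.round(np.percentile(q,[1,50,99],axis=0),1).tolist())
    if n=="side":
        b=B[(abs(B[...,1])<12)&(B[...,0]>80)&(B[...,0]<150)&(B[...,2]>80)&(B[...,2]<220)]
        if len(b): print("bar",len(b),np.round(np.polyfit(b[:,2],b[:,0],1),3),b[:,2].max())
```

```text
[0.4546 0.1656 0.1121] [-0.09606428 -0.22003267  0.00991141]
wrist 4738 [[-132.5, -18.0, 25.8], [-61.6, -0.2, 27.4], [14.8, 17.4, 29.0]]
side 1363 [[-132.5, -16.3, 23.7], [-60.3, 2.9, 26.0], [15.7, 20.6, 28.2]]
bar 617 [1.50000e-02 1.01088e+02] 189.06861242392975
```

Strap spans board x from -133 to +16 mm (origin about -58), flat and straight; the bar is upright and the arm is clear.

```bash
python3 -c "
from plant import job_done; print(job_done())"
```

```text
the job is handed in; nothing more can be done
None
```

The job is handed in: the slotted strap's bar stands upright, the strap lies flat on the front of its board about 14 mm clear of the rails, and I never touched the other bar, last seen closed just after the swing.

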